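Clip the recipe card to the kitchen clipboard

ROBOT

A 6-joint arm with a two-finger parallel gripper is mounted at the origin on the work surface. World frame = base frame: x ahead of the robot, y to its left, z up, the work surface at z = 0. Lengths are in mm, angles in rad, forces in N, time in s.
With the tool pointing down it reaches from about 350 to 950 mm from the base axis. Payload 17.4 kg.
Tool frame: the origin (TCP) lies on the front face of the gripper's body, between the roots of the fingers; the fingertips stand 84 mm ahead of it and the grasp point (between the pads) lies 65 mm ahead of it (manip.finger_overhang is the z of the fingertips in the tool frame, in mm); z points along the fingers, y is the direction in which the jaws open and shut (so a half turn about z gives the same grasp; the last joint's range is limited). The gripper opens to 93 mm and grips with 3 to 60 N. Pads are 15 mm wide; open, the fingers measure 128 mm over their backs; the gripper's body (75 mm by 188 mm) begins 65 mm behind the grasp point.
Start: joints at [1.231, 0.116, 1.442, -0, 1.584, -0.038], TCP at [200.645, 644.496, 302.746] pointing down, gripper open.
Joint ranges: [-2.83, 2.83], [-0.83, 2.19], [0.07, 2.5], [-1.14, 4.28], [0.01, 3], [-2.97, 2.97]. Speed limits (rad/s): [1.89, 1.89, 2.22, 3.14, 3.14, 3.14].

INTERFACE

Orientations are given as a unit quaternion [x, y, z, w].
In Python, from cell import manip, eoat, kinematics, viewer, job, monitor gives the robot as it stands. Calls block until the motion is done:
- manip.move_pose(position, orientation): joint-space move of the TCP to a pose.
- manip.movel(position, frame=None, v=150): straight line of the TCP; frame=None keeps the orientation; v is the mean speed in mm/s.
- manip.move_j(angles): joint-space move.
- eoat.set_gripper(opening, grasp_force=None): finger opening in mm; grasp_force is the grip in N (None keeps the last); returns when the fingers have stopped.
- manip.sleep(seconds).
- kinematics.ik(position, orientation): joint angles nearest the present ones, or None.
- viewer.get_image(name): name is "side" or "top"; returns a dict with "img" (384x512x3 uint8, red, green, blue), "intrinsics" (3x3 intrinsics, pixels), "rvec" (rotation vector, rad) and "tvec" (3), from world to camera coordinates, as OpenCV has them. Camera axes: x right, y down, z forward; pixel columns grow to the right and rows downward; lengths in mm; the calibration is good to about 2 mm. A picture is of the moment at which its call begins. There is no depth.
A pose or a line that the arm cannot do raises manip.IKError and nothing moves.
- job.hand_in(): hands the job in, once; it reports no verdict.
Readings, each from a call of its own:
- monitor.get_time_s(): time.
- monitor.get_qpos(): joint angles.
- monitor.get_dq(): joint speeds.
- monitor.get_tau(): joint torques, N m.
- monitor.get_eef_pos(): TCP position.
- monitor.get_eef_rot(): TCP orientation.
- monitor.get_ft_force(): force on the tool from outside, world axes, zero at the start.
- monitor.get_moment(): the same for the moment, N m.
- monitor.get_width(): finger opening in mm.
Only numpy, scipy, OpenCV 4.12 (cv2) and the standard library are available. Lean on these libraries where they do the work, as an engineer would, in place of code of your own. Each camera call takes 0.05 s, during which the arm holds its last target.

TASK

Slide the recipe card up the clipboard and under its spring clip, letting the card's own edge lift the clip, until it is fully home against the clip's stop, square to the board and centred under the clip. Keep the gripper off the clip, and leave the other things on the counter where they are.

Things in the scene. Friction and masses are not known exactly. Their poses are not given: they have to be found in the camera images.
- board: Brown hardboard clipboard lying flat on the counter, 318 long (its x) x 229 wide (its y); rubber feet hold it fast, pushing does not move it. Origin: centre of its underside, on the counter; its upper face is 6 mm above that. Its +x points along it to the clip end (away from the robot, turned up to 20 degrees either way), +y to its left, z up.
- clip_stop (a point): Middle of the foot of the clip's stop, a folded-up steel edge 135 mm wide, 8 mm high, facing the board's -x: 135 mm from the board's origin along +x, on the centre line, at the height of its upper face. Axes as the board's. A card that is home has its leading edge against the stop, so its centre is then 51 mm from here towards board -x.
- clip: Low-profile bare steel spring clip, 130 mm wide, closed at the start and sprung shut. Origin: its hinge pin, 15 mm beyond the stop (board +x), 13 mm above the board's upper face; no steel is higher than 22 mm above that face, even with the card in. From the pin it slopes down to a rounded nip, 30 mm before the stop, that presses on the board: about 2 N closed, 3 to 4 N on the card.
- clip_lip (a point): Middle of the rolled front edge of the clip's lip, 52 mm before the stop (towards board -x), 11 mm above the board's upper face when closed; its underside there is 9 mm above that face. From the nip the lip turns up to here at 22 degrees, so a card's edge pushed along the board under it lifts the clip: it takes a push of up to about 15 N at the nip, then less on to the stop.
- card: Stiff recipe card, white print with a picture of a dish on a dark wood-fibre panel: 102 (its x) x 152 (its y) x 6 mm thick, 55 to 115 g. Lies flat and loose on the board before the clip, turned up to 18 degrees, off-centre up to 30 mm, its +x edge (152 mm long) towards the clip. Origin: centre of its underside. Friction about 0.6. Too wide to grip across; push its edges.
- jar: Bystander: lidded brown stoneware jar, 80 mm across, 82 mm high, on the counter right of the board (its -y side). Origin: centre of its foot.
- mug: Bystander: blue mug, 80 mm across, 88 mm high, handle to its +y, on the counter left of the board (its +y side), near the robot. Origin: centre of its foot.
- spoon: Bystander: wooden spoon, 230 mm long, lying on the counter left of the board (its +y side). Origin: underside near its middle; it lies along its own x.
- tin: Bystander: open metal tin of spare recipe cards, 100 (its x) x 170 mm (its y), 102 mm high, on the counter right of the board, near the robot. Origin: centre of its underside.
Not all that is in view belongs to the job. There is more than one size of the card; the one meant has the size given above.

How it is judged:
By the outcome, as a careful person would: the job done as asked, in the order asked, and still so for the second after the job is handed in, with the robot touching nothing.
It also fails if it takes over 64 s, if anything falls off the work surface, if the arm or the gripper's body presses on something with over 40 N, if the wrist force passes 120 N, or if a joint passes its speed limit or range.

## Working session

There is one attempt and no reset: what is moved stays moved. The work goes in short steps, each a Python script; the robot and the scene stay as the last script left them, time stands still between calls to the robot, and variables do not carry over. Pictures are saved under pics/ and viewed, and the job is handed in when it is done.

```bash
mkdir -p pics; ls
python3 - <<'E'
from cell import manip, eoat, kinematics, viewer, job, monitor
import cv2
for n in ("top","side"):
    d=viewer.get_image(n); cv2.imwrite(f"pics/{n}0.png",d["img"][:,:,::-1]); print(n,d["intrinsics"],d["rvec"],d["tvec"])
print(monitor.get_time_s(),monitor.get_eef_rot(),monitor.get_ft_force())
E
```

```text
pics
top [[417.71999904   0.         250.78929427]
 [  0.         417.71999904 189.46484651]
 [  0.           0.           1.        ]] [ 2.14976637 -2.1720967   0.09054106] [  55.07079912  570.64911264 1156.78757271]
side [[372.86535239   0.         249.79605115]
 [  0.         372.86535239 184.14375285]
 [  0.           0.           1.        ]] [ 2.22599012 -0.75087674  0.29582545] [-431.98050662  310.06944267  728.70005907]
0.1 [ 1.50301006e-01  9.88640154e-01 -4.92670532e-04 -1.07069927e-04] [ 0.50959184 -0.18697628  0.15646052]
```

View pics/top0.png

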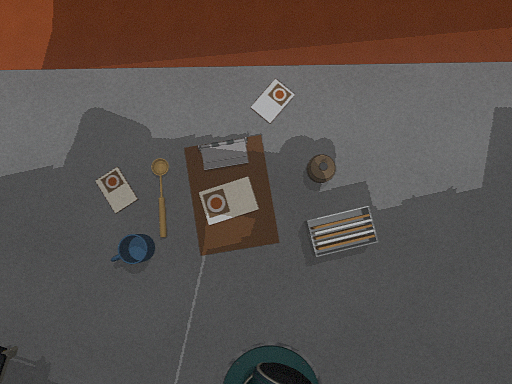

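View pics/side0.png

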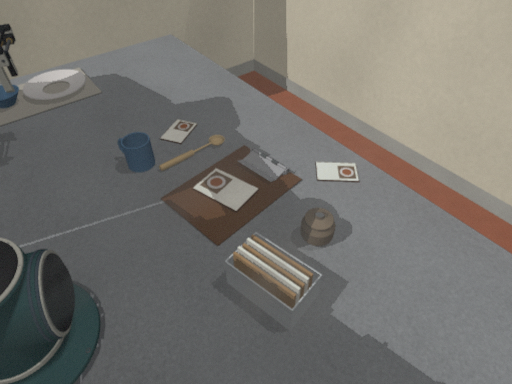

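```bash
cat > h.py <<'E'
import numpy as np, cv2
def grab(n,save=None):
    from cell import viewer
    d=viewer.get_image(n)
    if save: cv2.imwrite("pics/"+save,d["img"][:,:,::-1])
    return d
def cast(d,px,z):
    K=np.array(d["intrinsics"]);R,_=cv2.Rodrigues(np.array(d["rvec"],float));t=np.array(d["tvec"],float).ravel()
    px=np.atleast_2d(px).astype(float)
    r=(np.linalg.inv(K)@np.c_[px,np.ones(len(px))].T); r=R.T@r; c=-R.T@t
    s=(z-c[2])/r[2]; return (c[:,None]+r*s).T
def proj(d,p):
    return cv2.projectPoints(np.atleast_2d(p).astype(float),np.array(d["rvec"],float),np.array(d["tvec"],float).ravel(),np.array(d["intrinsics"]),None)[0][:,0]
E
python3 - <<'E'
from h import *
a=cv2.imread("pics/top0.png")[120:265,170:295]; cv2.imwrite("pics/topcrop.png",cv2.convertScaleAbs(cv2.resize(a,None,fx=4,fy=4,interpolation=cv2.INTER_CUBIC),alpha=1.6))
a=cv2.imread("pics/side0.png")[135:245,155:310]; cv2.imwrite("pics/sidecrop.png",cv2.convertScaleAbs(cv2.resize(a,None,fx=5,fy=5,interpolation=cv2.INTER_CUBIC),alpha=1.5))
hsv=cv2.cvtColor(cv2.imread("pics/top0.png"),cv2.COLOR_BGR2HSV)
for p in [(250,150),(193,200),(265,200),(230,235),(245,195),(216,203),(300,130),(222,155),(180,180)]: print(p,hsv[p[1],p[0]])
E
```

```text
(250, 150) [ 12 132  95]
(193, 200) [ 12 122  75]
(265, 200) [ 16 124  68]
(230, 235) [ 12 129  91]
(245, 195) [ 18  31 148]
(216, 203) [ 13 169 101]
(300, 130) [ 20   7 112]
(222, 155) [45  5 99]
(180, 180) [168  15  85]
```

View pics/topcrop.png

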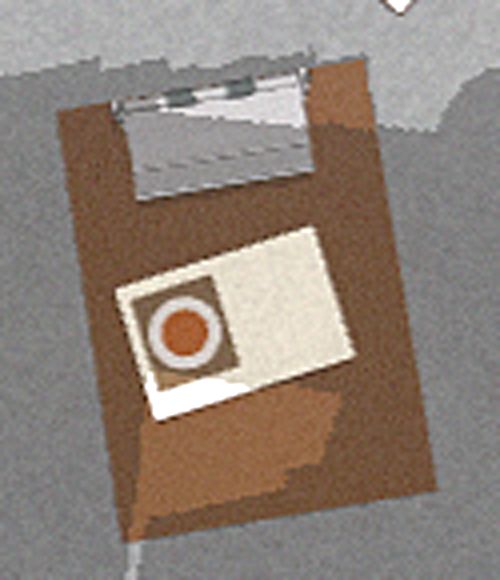

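View pics/sidecrop.png

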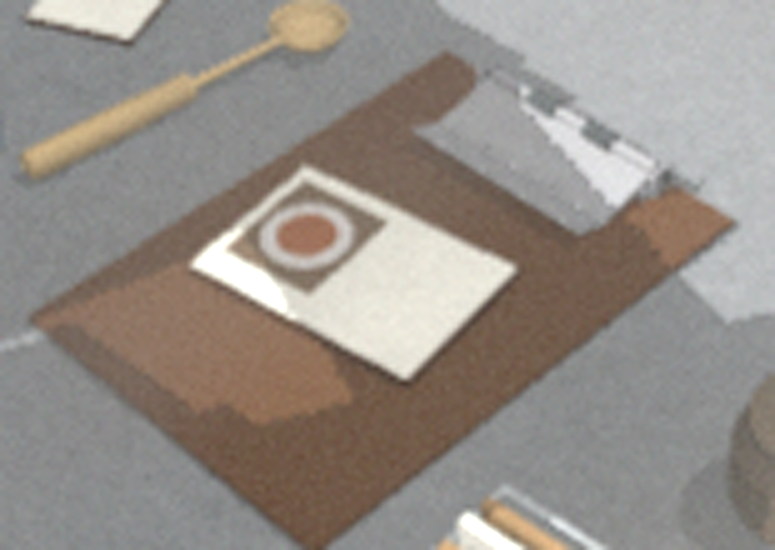

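```bash
cat >> h.py <<'E'
def quad(mask,near):
    cs,_=cv2.findContours(mask,cv2.RETR_EXTERNAL,cv2.CHAIN_APPROX_NONE)
    cs=[c for c in cs if cv2.pointPolygonTest(cv2.convexHull(c),near,False)>=0]
    c=max(cs,key=cv2.contourArea); return cv2.convexHull(c)[:,0].astype(float), c[:,0].astype(float)
def rect(d,hull,z):
    w=cast(d,hull,z)[:,:2]; return cv2.minAreaRect(w.astype(np.float32))
def white(img):
    hsv=cv2.cvtColor(img,cv2.COLOR_RGB2HSV); return hsv
def linefit_quad(d,cont,z):
    """fit 4 lines to contour points (cast to plane z); returns corners"""
    w=cast(d,cont,z)[:,:2]; r=cv2.minAreaRect(w.astype(np.float32)); b=cv2.boxPoints(r)
    L=[]
    for i in range(4):
        p,q=b[i],b[(i+1)%4]; u=(q-p)/np.linalg.norm(q-p); n=np.array([-u[1],u[0]])
        s=(w-p)@u; e=abs((w-p)@n); l=np.linalg.norm(q-p)
        m=(e<7)&(s>.1*l)&(s<.9*l); 
        vx,vy,x,y=cv2.fitLine(w[m].astype(np.float32),cv2.DIST_HUBER,0,.01,.01).ravel(); L.append((np.array([x,y]),np.array([vx,vy])))
    C=[]
    for i in range(4):
        (p,u),(q,v)=L[i-1],L[i]; t=np.linalg.solve(np.c_[u,-v],q-p); C.append(p+u*t[0])
    return np.array(C),[np.degrees(np.arctan2(u[1],u[0])) for p,u in L]
E
python3 - <<'E'
from h import *
for n,nearC,nearB in (("top",(229,200),(255,230)),("side",(235,192),(220,220))):
    d=grab(n); img=d["img"]; hsv=cv2.cvtColor(img,cv2.COLOR_RGB2HSV)
    H,S,V=[hsv[...,i].astype(int) for i in range(3)]
    brown=((H<25)&(S>75)).astype(np.uint8)*255
    # card: low saturation inside board hull
    for nm,near,z in (("board",nearB,6),("card",nearC,12)):
        if nm=="board":
            m=cv2.morphologyEx(brown,cv2.MORPH_OPEN,np.ones((3,3)))
        else:
            m=((S<60)&(V>115)).astype(np.uint8)*255
            m=cv2.bitwise_and(m,bm)
        hull,c=quad(m,near)
        if nm=="board":
            bm=np.zeros(m.shape,np.uint8); cv2.fillConvexPoly(bm,hull.astype(int),255)
            bm=cv2.erode(bm,np.ones((5,5)))
        C,ang=linefit_quad(d,c,z)
        print(n,nm,rect(d,hull,z),"\n",C.round(1).tolist(),"lens",[round(float(np.linalg.norm(C[i]-C[(i+1)%4])),1) for i in range(4)],np.round(ang,2),C.mean(0).round(1))
        q=proj(d,np.c_[C,np.full(4,z)]); print(q.round(1).tolist())
E
```

```text
top board ((561.0606079101562, 107.82369995117188), (317.53143310546875, 228.48915100097656), 8.926005363464355) 
 [[388.20001220703125, 194.8000030517578], [423.1000061035156, -27.5], [733.7000122070312, 21.100000381469727], [698.7999877929688, 242.8000030517578]] lens [225.0, 314.4, 224.4, 314.3] [-81.06   8.89 -81.04   8.78] [560.9 107.8]
[[200.6, 254.6], [278.2, 241.6], [260.0, 135.1], [184.6, 147.8]]
top card ((542.0795288085938, 114.8194580078125), (100.02001190185547, 149.88377380371094), 17.230024337768555) 
 [[473.70001220703125, 171.0], [518.7999877929688, 30.799999237060547], [610.0, 60.29999923706055], [566.7999877929688, 199.10000610351562]] lens [147.3, 95.8, 145.3, 97.2] [-72.17  17.92 -72.71  16.79] [542.3 115.3]
[[208.7, 224.4], [257.5, 208.2], [246.9, 176.8], [199.0, 192.2]]
side board ((561.0994262695312, 93.43069458007812), (316.21502685546875, 204.02943420410156), 8.469294548034668) 
 [[394.79998779296875, 164.39999389648438], [419.70001220703125, -30.100000381469727], [732.4000244140625, 21.5], [680.5999755859375, 223.0]] lens [196.1, 316.9, 208.1, 291.7] [-82.71   9.37 -75.57  11.59] [556.9  94.7]
[[168.9, 202.7], [216.9, 244.9], [300.2, 178.3], [243.1, 150.3]]Traceback (most recent call last):
  File "<stdin>", line 17, in <module>
  File "h.py", line 30, in linefit_quad
    vx,vy,x,y=cv2.fitLine(w[m].astype(np.float32),cv2.DIST_HUBER,0,.01,.01).ravel(); L.append((np.array([x,y]),np.array([vx,vy])))
              ~~~~~~~~~~~^^^^^^^^^^^^^^^^^^^^^^^^^^^^^^^^^^^^^^^^^^^^^^^^^^
cv2.error: OpenCV(4.12.0) /io/opencv/modules/imgproc/src/linefit.cpp:50: error: (-215:Assertion failed) count > 0 in function 'fitLine2D_wods'
```

```bash
cat >> h.py <<'E'
from scipy.spatial.transform import Rotation as Rn
B=np.array([561.0,107.8]); TH=np.radians(8.9)
U=np.array([np.cos(TH),np.sin(TH)]); N=np.array([-U[1],U[0]])
def bw(x,y,tipz): # board x,y and fingertip z -> TCP
    p=B+U*x+N*y; return [float(p[0]),float(p[1]),float(tipz+84)]
def bl(p): p=np.asarray(p)[...,:2]-B; return np.stack([p@U,p@N],-1)
def ori(ydir): # tool down, jaws along ydir (2-vector), choose by joint6
    y=np.array([ydir[0],ydir[1],0]);z=np.array([0,0,-1.]);x=np.cross(y,z)
    return Rn.from_matrix(np.c_[x,y,z]).as_quat().tolist()
def card(d):
    img=d["img"];hsv=cv2.cvtColor(img,cv2.COLOR_RGB2HSV);H,S,V=[hsv[...,i].astype(int) for i in range(3)]
    m=((S<60)&(V>115)).astype(np.uint8)*255
    q=proj(d,[[*(B+U*a+N*b),6] for a,b in((-155,-110),(-155,110),(155,110),(155,-110))])
    bm=np.zeros(m.shape,np.uint8);cv2.fillConvexPoly(bm,q.astype(int),255);m&=bm
    hull,c=quad(m,tuple(map(float,proj(d,[[*(B+U*-20),12]])[0])))
    r=rect(d,hull,12);C,a=linefit_quad(d,c,12)
    return r,C,a
E
python3 - <<'E'
from h import *
from cell import manip,eoat,kinematics,monitor
print(manip.finger_overhang)
for s in (1,-1):
    print(kinematics.ik(bw(-18,112,120),ori(s*U)), kinematics.ik(bw(-95,0,120),ori(s*N)))
d=grab("top")
for nm,p,z in (("mug",(137,248),88),("spoonhandle",(163,235),10),("spoonhead",(160,165),10),("tin edge",(310,230),102)): print(nm,bl(cast(d,p,z)))
for c,z in (([(96,181),(120,168),(138,200),(115,213)],2),([(251,106),(275,79),(295,94),(270,123)],2)):
    w=cast(d,c,z); print([round(float(np.linalg.norm(w[i]-w[i-1]))) for i in range(4)])
E
```

```text
84.1
[ 3.44303820e-01 -7.21911547e-02  1.79409084e+00 -4.44089210e-16
  1.41969296e+00  1.88969517e-01] [ 1.43164157e-01 -2.87040014e-01  1.97975528e+00 -4.44089210e-16
  1.44887739e+00 -1.58296647e+00]
[ 3.44303820e-01 -7.21911547e-02  1.79409084e+00 -4.44089210e-16
  1.41969296e+00 -2.95262314e+00] [ 1.43164157e-01 -2.87040014e-01  1.97975528e+00 -4.44089210e-16
  1.44887739e+00  1.55862618e+00]
mug [[-109.79063763  266.34146057]]
spoonhandle [[-84.66223779 210.17837513]]
spoonhead [[117.62484929 189.83863771]]
tin edge [[-138.15020795 -195.7298178 ]]
[111, 79, 110, 76]
[76, 109, 75, 115]
```

The three cards in the top image are at (116,190), about 76x112 mm, (273,101), about 76x112 mm, and (229,200) on the board, about 100x150 mm. Only the last fits the 102x152 size. The enlarged crop above shows it flat on the board before the clip. It is 10 mm off-centre to the left and turned about +8.3° relative to the board. First I'll square and centre it with a two-finger side push.

Run:
```python
from h import *
from cell import manip,eoat,kinematics,monitor
q=ori(U)
eoat.set_gripper(55)
manip.move_pose(bw(-16,114,150),q)
manip.movel(bw(-16,114,30),v=150)
manip.movel(bw(-16,114,8),v=60)
print(monitor.get_ft_force(), monitor.get_eef_pos(), monitor.get_width())
manip.movel(bw(-16,100,8),v=40)
f=[]
for y in np.arange(97,83,-2):
    manip.movel(bw(-16,y,8),v=30); f.append(np.round(monitor.get_ft_force(),1).tolist())
print(f,monitor.get_time_s())
d=grab("top","top1.png"); d2=grab("side","side1.png")
for n in("top1","side1"):
    a=cv2.imread(f"pics/{n}.png"); a=a[110:270,150:310] if n=="top1" else a[130:250,150:310]
    cv2.imwrite(f"pics/{n}c.png",cv2.convertScaleAbs(cv2.resize(a,None,fx=4,fy=4,interpolation=cv2.INTER_CUBIC),alpha=1.5))
```

```text
[0.04113443 0.15980395 0.4207429 ] [527.40726605 217.90481151  91.50966538] 54.803806318413365
[[-0.2, 0.7, -0.1], [0.2, -0.9, 0.0], [0.5, -0.1, -0.2], [0.3, 0.2, 0.7], [0.1, -0.0, 0.0], [0.1, 0.0, -0.4], [0.3, -0.5, 0.4]] 6.7167
```

View pics/top1c.png

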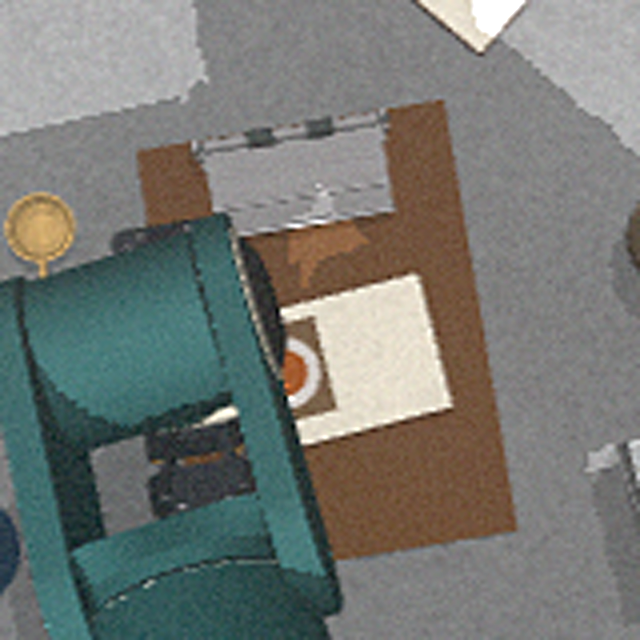

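View pics/side1c.png

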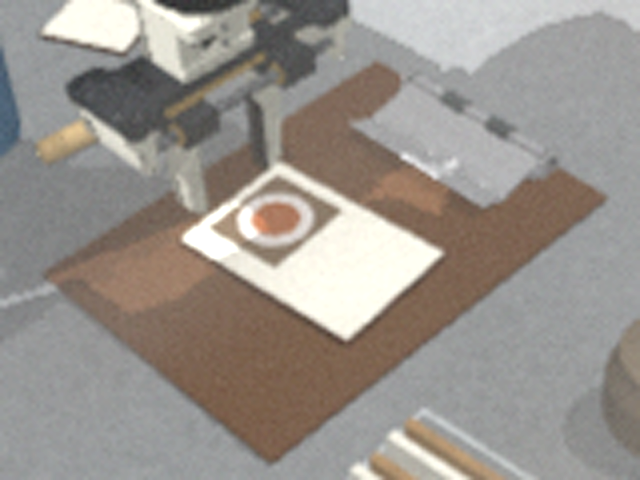

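Run:
```python
from h import *
from cell import manip,eoat,kinematics,monitor
manip.movel(bw(-16,112,8),v=100)
manip.movel(bw(-16,112,130),v=200)
manip.move_pose(bw(-60,300,200),ori(U))
print(monitor.get_time_s())
d=grab("top","top2.png"); d2=grab("side","side2.png")
r,C,a=card(d); print(r,C.round(1).tolist(),np.round(a,2),bl(r[0]),bl(C.mean(0)))
```

```text
8.825
((540.457275390625, 100.80509185791016), (100.77654266357422, 150.0072784423828), 14.336326599121094) [[474.3999938964844, 160.10000610351562], [511.70001220703125, 17.799999237060547], [605.0999755859375, 41.599998474121094], [570.0999755859375, 184.60000610351562]] [-75.32  14.26 -76.22  14.39] [-21.37757239  -3.73251565] [-21.47893705  -3.48111772]
```

View pics/top2.png

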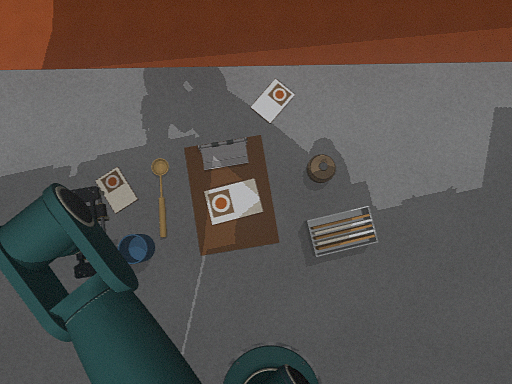

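Run:
```python
from h import *
from cell import manip,eoat,kinematics,monitor
q=ori(-N) if abs(kinematics.ik(bw(-105,0,120),ori(-N))[5])<1.57 else ori(N)
manip.move_pose(bw(-60,160,160),ori(U))
eoat.set_gripper(93)
manip.move_pose(bw(-105,-3,130),q)
manip.movel(bw(-105,-3,30),v=150)
manip.movel(bw(-105,-3,8),v=60)
manip.movel(bw(-92,-3,8),v=60)
manip.movel(bw(-50,-3,8),v=25); f1=monitor.get_ft_force()
d2=grab("side","side3.png"); print(f1,monitor.get_width())
manip.movel(bw(-75,-3,8),v=120)
manip.movel(bw(-75,-3,130),v=200)
manip.move_pose(bw(-60,240,180),ori(U))
print(monitor.get_time_s())
d=grab("top","top3.png")
r,C,a=card(d); print(r,C.round(1).tolist(),np.round(a,2),bl(r[0]),bl(C.mean(0)))
a=cv2.imread("pics/side3.png")[100:250,100:310]
cv2.imwrite("pics/side3c.png",cv2.convertScaleAbs(cv2.resize(a,None,fx=3.5,fy=3.5,interpolation=cv2.INTER_CUBIC),alpha=1.5))
```

```text
[ 1.28010031 -0.38380217 -0.30387866] 93.18742917681497
17.25
((572.3782958984375, 101.26617431640625), (100.62989807128906, 151.4153289794922), 8.86905574798584) [[512.0999755859375, 167.10000610351562], [535.5999755859375, 20.5], [631.0, 36.099998474121094], [610.0999755859375, 181.3000030517578]] [-80.92   9.31 -81.81   8.24] [10.23044899 -8.2154981 ] [10.06020902 -8.19168106]
```

View pics/side3c.png

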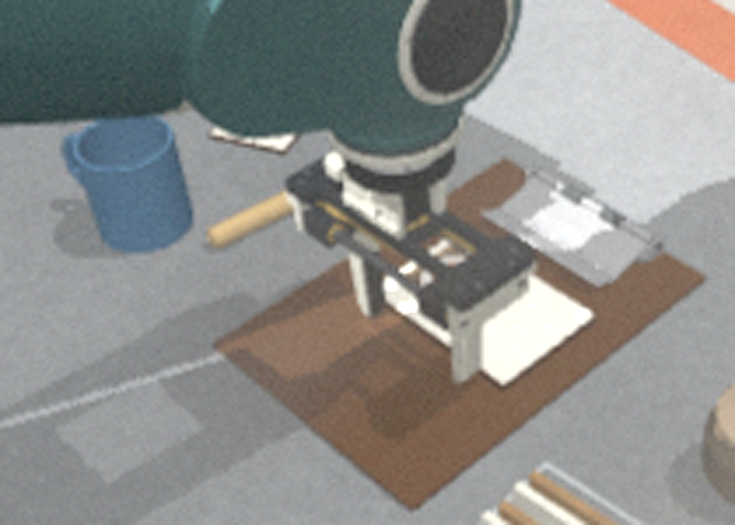

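View pics/top3.png

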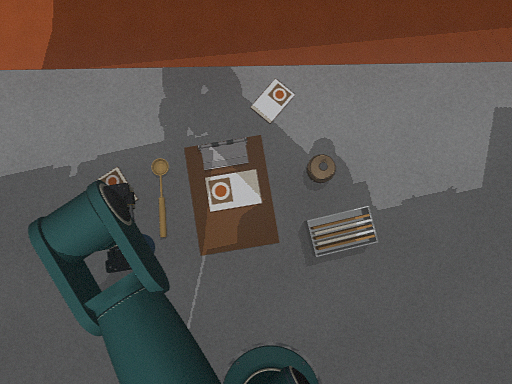

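Run:
```python
from h import *
from cell import manip,eoat,kinematics,monitor
q=ori(U)
manip.move_pose(bw(-60,0,180),q)
eoat.set_gripper(55)
manip.move_pose(bw(10,-112,130),q)
manip.movel(bw(10,-112,30),v=150)
manip.movel(bw(10,-112,8),v=60)
manip.movel(bw(10,-98,8),v=60)
manip.movel(bw(10,-85,8),v=20); print(monitor.get_ft_force())
manip.movel(bw(10,-110,8),v=120)
manip.movel(bw(10,-110,130),v=200)
manip.move_pose(bw(-60,-220,200),q)
print(monitor.get_time_s())
d=grab("top","top4.png")
print("lip",bl(cast(d,[(204.5,170),(248.2,162.6)],17)))
r,C,a=card(d); print(r,C.round(1).tolist(),np.round(a,2),bl(r[0]),bl(C.mean(0)))
a=d["img"][120:265,170:295,::-1]
cv2.imwrite("pics/top4c.png",cv2.convertScaleAbs(cv2.resize(a,None,fx=4,fy=4,interpolation=cv2.INTER_CUBIC),alpha=1.5))
```

```text
[ 0.53946318 -0.23767137 -0.3757231 ]
23.9333
lip [[ 80.22241551  63.15575373]
 [ 80.47291312 -64.89946509]]
((570.8684692382812, 110.90449523925781), (100.63130950927734, 150.27005004882812), 8.862832069396973) [[511.5, 176.3000030517578], [535.2000122070312, 30.700000762939453], [629.4000244140625, 45.400001525878906], [608.4000244140625, 191.1999969482422]] [-80.74   8.88 -81.83   8.74] [10.2299492   1.54036201] [10.50561157  1.52816115]
```

View pics/top4c.png

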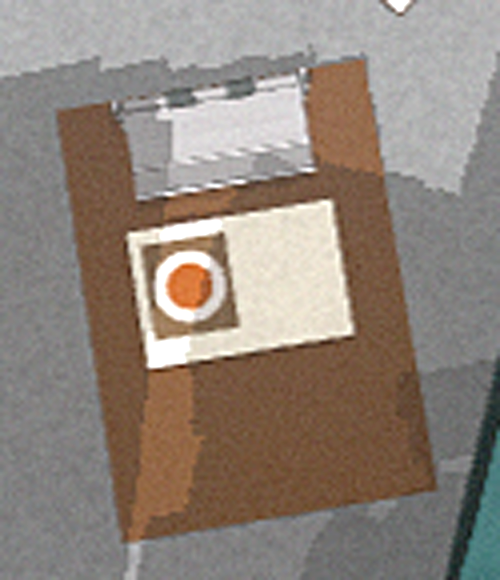

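```bash
cat > prof.py <<'E'
from h import *
def rectify(d,z,sc=0.5):
    # rows: board x 170..-170 , cols: board y 150..-150, sc mm per pixel
    xs=np.arange(170,-170,-sc); ys=np.arange(150,-150,-sc)
    X,Y=np.meshgrid(xs,ys,indexing="ij"); P=B+X[...,None]*U+Y[...,None]*N
    p=proj(d,np.c_[P.reshape(-1,2),np.full(X.size,z)]).reshape(*X.shape,2).astype(np.float32)
    im=cv2.remap(np.ascontiguousarray(d["img"]),p[...,0],p[...,1],cv2.INTER_LINEAR)
    return xs,ys,im.astype(float)
def prof(d,z,x0,x1):
    xs,ys,im=rectify(d,z); m=(xs>=x0)&(xs<=x1); a=im[m].mean(0); c=(a[:,0]-a[:,2])/a.sum(1)*3  # chroma
    return ys,c
def crossings(y,c,t):
    s=np.where(np.diff(np.sign(c-t))!=0)[0]; return [(round(float(y[i]+(t-c[i])/(c[i+1]-c[i])*(y[i+1]-y[i])),1),'+' if c[i+1]>c[i] else '-') for i in s]
E
python3 - <<'E'
from prof import *
d=grab("top")
for nm,z,x0,x1 in (("board",6,-150,-60),("board",6,-100,-60),("board",6,-30,50),("board",6,120,150),("card",12,-25,10),("card",12,10,45),("clip",17,83,90),("clip",16,90,98)):
    y,c=prof(d,z,x0,x1); print(nm,x0,x1,round(c.max(),2),round(c.min(),2),crossings(y,c,.42 if nm!="x" else .3))
E
```

```text
board -150 -60 0.73 -0.04 [(113.4, '+'), (-113.3, '-')]
board -100 -60 0.74 -0.02 [(113.4, '+'), (-113.4, '-')]
board -30 50 0.72 -0.01 [(113.2, '+'), (78.5, '-'), (45.9, '+'), (29.2, '-'), (-75.7, '+'), (-113.2, '-')]
board 120 150 0.68 -0.03 [(113.3, '+'), (70.9, '-'), (-69.6, '+'), (-113.4, '-')]
card -25 10 0.72 -0.01 [(112.3, '+'), (77.7, '-'), (41.8, '+'), (31.1, '-'), (-75.6, '+'), (-113.2, '-')]
card 10 45 0.73 -0.01 [(112.4, '+'), (77.8, '-'), (65.1, '+'), (64.9, '-'), (51.4, '+'), (24.2, '-'), (10.0, '+'), (9.0, '-'), (-75.8, '+'), (-112.8, '-')]
clip 83 90 0.73 -0.02 [(111.7, '+'), (66.5, '-'), (-67.6, '+'), (-113.2, '-')]
clip 90 98 0.7 -0.04 [(112.0, '+'), (66.8, '-'), (-66.7, '+'), (-113.4, '-')]
```

Chroma profiles put the board at y = ±113.3, so centred on 0. The clip is also at about 0 and the card at +1.0 mm, square. I'll give it a 1 mm nudge from +y, then do the main push.

Run:
```python
from prof import *
from cell import manip,eoat,kinematics,monitor
q=ori(U)
manip.move_pose(bw(10,-110,130),q)
manip.move_pose(bw(10,105,130),q)
manip.movel(bw(10,105,30),v=200)
manip.movel(bw(10,105,8),v=70)
manip.movel(bw(10,91,8),v=60)
manip.movel(bw(10,84.2,8),v=15)
manip.movel(bw(10,105,8),v=120)
manip.movel(bw(10,105,130),v=250)
manip.move_pose(bw(-60,240,180),q)
print(monitor.get_time_s())
d=grab("top","top5.png")
for x0,x1 in((-30,-5),(-5,20),(20,50)):
    y,c=prof(d,12,x0,x1); cr=[v[0] for v in crossings(y,c,.42)]; print(cr[1],cr[-2],(cr[1]+cr[-2])/2)
r,C,a=card(d); print(bl(r[0]),r[2],np.round(a,2))
```

```text
29.2917
75.8 -77.5 -0.8500000000000014
76.1 -77.8 -0.8500000000000014
76.0 -77.7 -0.8500000000000014
[10.22882049 -0.38535927] 8.86281967163086 [-81.35   9.1  -81.7    9.34]
```

Run:
```python
from prof import *
from cell import manip,eoat,kinematics,monitor
q=ori(-N)
y0=-0.8
manip.move_pose(bw(-60,160,160),ori(U))
eoat.set_gripper(93)
manip.move_pose(bw(-75,y0,120),q)
manip.movel(bw(-75,y0,30),v=200)
manip.movel(bw(-75,y0,8),v=70)
manip.movel(bw(-52,y0,8),v=60)
manip.movel(bw(-12,y0,8),v=35)
x=-12
while x<28:
    x+=2 if x<16 else 1
    manip.movel(bw(x,y0,8),v=30)
    f=np.array(monitor.get_ft_force()); fu=-(f[:2]@U); fn=f[:2]@N
    print(x,round(fu,1),round(fn,1),round(f[2],1),bl(monitor.get_eef_pos()[:2]).round(1),np.round(monitor.get_moment(),2))
    if fu>40 or (x>17 and fu>22): break
print(monitor.get_time_s())
d=grab("side","side6.png")
a=d["img"][100:250,130:340,::-1]
cv2.imwrite("pics/side6c.png",cv2.convertScaleAbs(cv2.resize(a,None,fx=3.5,fy=3.5,interpolation=cv2.INTER_CUBIC),alpha=1.5))
```

```text
-10 6.5 -0.6 3.7 [-10.2  -0.8] [-0.2   1.28 -0.02]
-8 8.3 0.1 6.0 [-8.3 -0.8] [-0.26  1.57 -0.01]
-6 5.2 0.9 3.1 [-6.1 -0.8] [-0.19  1.05 -0.01]
-4 4.1 0.0 1.1 [-4.  -0.8] [-0.09  0.8   0.04]
-2 2.9 -0.2 0.2 [-2.  -0.8] [-0.05  0.65  0.04]
0 1.8 0.3 0.2 [ 0.  -0.8] [-0.07  0.57  0.05]
2 2.8 -0.1 -0.3 [ 2.1 -0.8] [-0.12  0.56 -0.02]
4 1.5 0.0 -0.7 [ 4.1 -0.8] [-0.09  0.47 -0.01]
6 0.9 0.2 -0.5 [ 6.1 -0.8] [-0.02  0.52 -0.04]
8 1.5 -1.0 -0.5 [ 8.2 -0.8] [-0.05  0.44  0.02]
10 1.8 -0.5 -1.1 [10.2 -0.8] [-0.04  0.44 -0.04]
12 1.0 -0.5 -0.7 [12.2 -0.8] [-0.06  0.44  0.06]
14 1.1 0.1 -1.4 [14.2 -0.8] [-0.04  0.49  0.01]
16 1.5 0.9 -0.9 [16.2 -0.8] [-0.05  0.41  0.02]
17 2.2 -0.0 -0.8 [17.  -0.8] [-0.08  0.63  0.01]
18 3.6 1.1 -0.3 [18.1 -0.8] [-0.1   0.75  0.01]
19 3.8 0.1 -0.0 [19.1 -0.8] [-0.11  0.7  -0.02]
20 3.2 -0.6 0.1 [20.1 -0.8] [-0.1   0.68  0.02]
21 2.9 0.2 -0.6 [21.1 -0.8] [-0.09  0.62 -0.09]
22 3.5 0.1 -0.5 [22.1 -0.8] [-0.16  0.69 -0.02]
23 2.9 -0.1 0.1 [23.1 -0.8] [-0.1   0.69  0.01]
24 6.3 -0.8 2.0 [23.9 -0.8] [-0.18  1.26 -0.02]
25 13.7 -0.2 7.2 [24.2 -0.8] [-0.47  2.72  0.02]
26 22.2 -0.4 13.1 [24.5 -0.8] [-0.72  4.22  0.04]
40.6083
```

View pics/side6c.png

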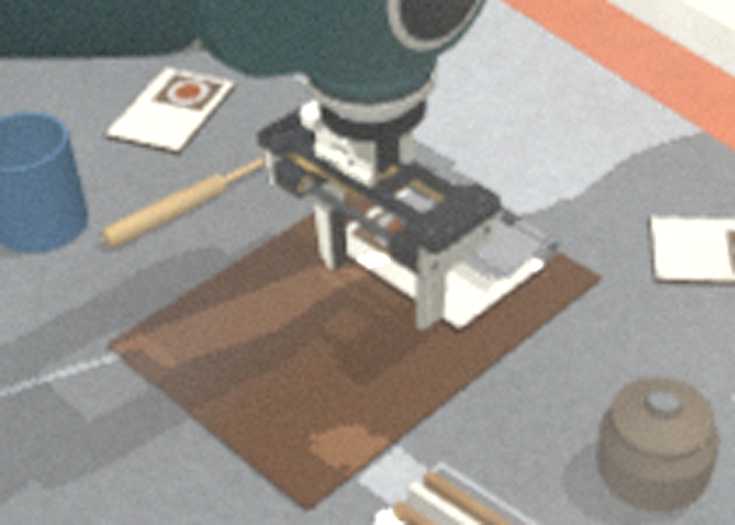

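The push force rose sharply at TCP x = 24, which is the predicted home position. I'll back off straight and check.

Run:
```python
from prof import *
from cell import manip,eoat,kinematics,monitor
manip.movel(bw(0,-.8,8),v=60)
manip.movel(bw(-10,-.8,130),v=200)
manip.move_pose(bw(-60,260,200),ori(U))
print(monitor.get_time_s())
d=grab("top","top7.png"); grab("side","side7.png")
for x0,x1 in((38,55),(55,72),(40,78)):
    y,c=prof(d,12,x0,x1); print([v for v in crossings(y,c,.42)])
xs,ys,im=rectify(d,12)
for y0,y1 in((-70,-50),(-50,-25),(-25,0),(62,72)):
    m=(ys>y0)&(ys<y1); a=im[:,m].mean(1); c=(a[:,0]-a[:,2])/a.sum(1)*3; print(y0,y1,crossings(xs,c,.42))
a=d["img"][120:265,170:295,::-1]
cv2.imwrite("pics/top7c.png",cv2.convertScaleAbs(cv2.resize(a,None,fx=4,fy=4,interpolation=cv2.INTER_CUBIC),alpha=1.5))
```

```text
43.0667
[(112.6, '+'), (75.9, '-'), (-77.6, '+'), (-112.9, '-')]
[(112.6, '+'), (75.8, '-'), (63.7, '+'), (54.9, '-'), (16.2, '+'), (6.3, '-'), (-77.6, '+'), (-113.0, '-')]
[(112.6, '+'), (75.9, '-'), (-77.6, '+'), (-113.0, '-')]
-70 -50 [(33.0, '+'), (-158.4, '-')]
-50 -25 [(32.9, '+'), (-158.3, '-')]
-25 0 [(32.9, '+'), (-158.4, '-')]
62 72 [(32.5, '+'), (-158.3, '-')]
```

View pics/top7c.png

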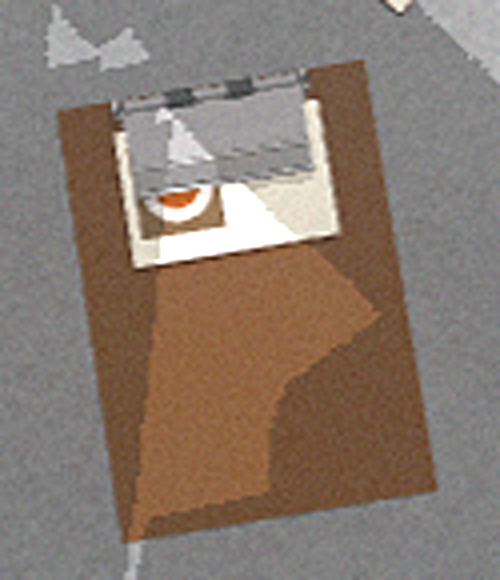

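View pics/side7.png

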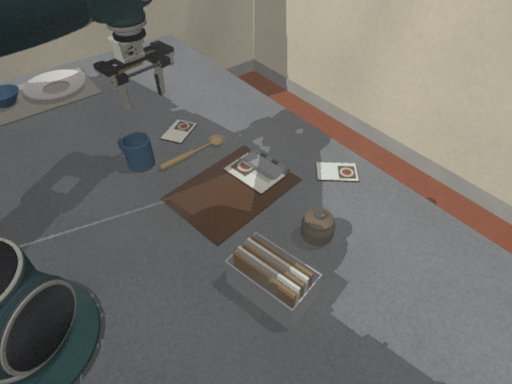

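The card's trailing edge is at board x = 33, and a card that is home should give 135−102 = 33. It is square, with 32.5 to 33.0 across the width, and about 0.9 mm off centre. The bystanders have not moved and the robot is clear.

Run:
```python
from cell import job,monitor
print(monitor.get_time_s(),job.hand_in())
```

```text
the job is handed in; nothing more can be done
43.1667 None
```

The recipe card is under the clip and against its stop, and I handed the job in at 43.2 s of the 64 s allowed.

I used the only 102x152 card, the one on the board. I squared and centred it with two-finger pushes on its edges. I then pushed its trailing edge up under the clip until the force rose from about 3 N to 22 N at the expected home position. After that I backed straight off.

**Last checks, from the top camera:**
- **Home:** the trailing edge is at board x = 32.5–33.0 mm, and 33 mm is home.
- **Square:** the edge varies by 0.5 mm across about 125 mm, or roughly 0.2°.
- **Centred:** the card is about 0.9 mm to the right of the centre line. I saw this before the final push and left it.
- **Clip and bystanders:** the fingers stopped short of the clip, and the other things looked unmoved in the last pictures.

**What went wrong or disagreed:**
- My first side push did not square the card and pushed it past centre. I corrected this with one trailing-edge push and two more side pushes.
- The arm and camera disagreed by about 1 mm sideways, so I relied on the camera's card-to-board measurements.

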